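# Find the clear slot of a knife block with a feeler blade

### The arm

A 6-joint arm with a two-finger parallel gripper is mounted at the origin on a cart in front of the work surface, level with it; the furniture and walls round the work are solid. World frame = base frame: x ahead of the robot, y to its left, z up, the work surface at z = 0. Lengths are in m, angles in rad, forces in N, time in s.
With the tool pointing down it reaches from about 0.3 to 0.775 m from the base axis. Payload 14.6 kg.
Tool frame: the origin (TCP) lies at the very end of the fingers, on their centre line; the grasp point (between the pads) lies 19 mm behind it; x points along the fingers, y is the direction in which the jaws open and shut, and the axes are right-handed (so a half turn about x gives the same grasp; the last joint's range is limited). The gripper opens to 94 mm and grips with 3 to 60 N. Pads are 16 mm wide; open, the fingers measure 119 mm over their backs; the gripper's body (75 mm by 177 mm) begins 78 mm behind the grasp point.
Start: joints at [-1.256, 0.3, 1.521, -0, 1.321, -0.067], TCP at [0.205, -0.51, 0.205] pointing down, gripper open.
Joint ranges: [-3.03, 3.03], [-0.79, 2.21], [0.23, 2.52], [-1.04, 4.18], [0, 3.07], [-2.55, 2.55]. Speed limits (rad/s): [2.22, 2.22, 2.57, 3.14, 3.14, 3.14].

### API

Orientations are given as [roll, pitch, yaw] about the fixed x, y, z axes, in that order (R = Rz(yaw) Ry(pitch) Rx(roll)).
In Python, from station import ctrl, viewer, hand_in gives the robot as it stands. The module is installed in compiled form; this text tells all that it offers.
- The arm moves only by the tool play_rows, never from a script. Its argument "deltas" is a list that holds one entry, the list of rows, each a list of 7 numbers: the shift along the tool's x, y, z in mm, then the turn, a rotation vector about the tool's x, y, z in rad, then the finger opening in mm, from 0 to 94. In form: [[[dx, dy, dz, ax, ay, az, gripper], ...]]. A call has 1 to 10 rows; each row shifts and turns the commanded pose from where the row before left it, along the tool's axes as they then stand; what a row does not reach is not made up. A row lasts 1/10 s, in which the tool goes at most 50 mm and 8.59 degrees, less where a joint would pass 70% of its speed; a pose out of reach is approached as far as the arm can. A call with a gripper value outside its range is refused whole. The fingers move at their own pace and stop on an object; "grip_force" is the grip in N (left out, the last holds). Time passes only in rows, so rows that do not move let the fingers close. It gives the time, the measured TCP pose, the force and the opening at its end, in the units of the state.
- ctrl.get_obs(): the state, without advancing time (a new reading comes with each control period).
- viewer.camera(name): name is "scene" or "top" or "wrist"; returns a dict with "img" (480x640x3 uint8, red, green, blue), "fx", "fy", "cx", "cy" (pixels), "rvec" (rotation vector, rad) and "tvec" (3), from world to camera coordinates, as OpenCV has them. Camera axes: x right, y down, z forward; pixel columns grow to the right and rows downward; lengths in m; the calibration is good to about 2 mm. The wrist camera is an equidistant fisheye: a pixel r from the principal point sees the ray r / f radians off the axis. A picture is of the moment at which its call begins. There is no depth.
- hand_in(): hands the job in, once; it reports no verdict.
The state is a dict: "time_s": time; "qpos": joint angles; "joint_vel": joint speeds; "tau": joint torques, N m; "ee_pos": TCP position; "eef_rot": TCP orientation; "force": force on the tool from outside, world axes, zero at the start; "moment": the same for the moment, N m; "grip_width": finger opening in m.
Only numpy, scipy, OpenCV 4.12 (cv2) and the standard library are available. Lean on these libraries where they do the work, as an engineer would, in place of code of your own. Each camera call takes 0.05 s, during which the arm holds its last target.

### The job

Three of the four slots in the wooden knife block are blocked by something lodged out of sight, and I need the clear one marked. Take the feeler from its rest and slide its blade into the slots in turn, backing out as soon as it jams rather than ramming its sprung blade, until you find the slot it goes into all the way; keep hold of it until its collar is down on the block there, then let go and leave it standing. Leave the other things on the worktop where they are.

Things in the scene. Friction and masses are not known exactly. Their poses are not given: they have to be found in the camera images.
- knife_block: Heavy wooden knife block, fixed: 190 (x) x 86 (y) x 95 mm high; origin at the centre of its underside, yaw within 0.2 rad. Four look-alike vertical slots from its flat top, in a row along its x, 42 mm apart. Each is 8 mm (x) by 38 mm (y), the 8 flared to 14 at the mouth. Three are blocked 15 to 35 mm down, out of sight; one, different every time, is clear to beyond 85 mm.
- feeler_grip (a point): Centre of the handle of the feeler (60 to 110 g), which stands upright in its rest. Axes: x thickness, y width, z up. Black grip 16 mm thick, 34 wide, 60 high, to 30 mm above this point; under it a collar 18x40x6 mm, underside 34 mm below this point, too big for a slot. Fully home the collar lies on the block's top, this point 129 mm above the worktop.
- feeler_tip (a point): Middle of the lower end of the feeler's blade, 94 mm below the handle's centre. The flat steel blade is 4 mm thick (feeler's x), 28 mm wide (y) and reaches 60 mm below the collar.
- feeler_blade (a joint): How far the blade is pushed back up into the handle, m: 0 fully out, 0.020 at most. It is sprung: 2 N for each millimetre, returning by itself. Past 0.012 (24 N) it counts as rammed.
- feeler_rest: Wooden rest for the feeler, does not move: 66 (x) by 60 (y) by 70 mm high, origin at the centre of its underside; one central vertical slot right through it, 6 mm (x) by 32 mm (y), holds the blade; the collar lies on its top. The feeler must be drawn straight up by 60 mm to come out.
- slot0 (a point): Centre of the mouth of the block's slot nearest the robot, level with the block's top (95 mm above the worktop).
- slot1 (a point): Centre of the mouth of the block's slot second from the robot, level with the block's top (95 mm above the worktop).
- slot2 (a point): Centre of the mouth of the block's slot third from the robot, level with the block's top (95 mm above the worktop).
- slot3 (a point): Centre of the mouth of the block's slot farthest from the robot, level with the block's top (95 mm above the worktop).
- mug_1: Bystander: a white mug with small leaf pattern, 88x116x96 mm, at the back; origin at the centre of its underside. Leave it alone.
- tin_2: Bystander: a food tin, 75 mm across, 58 high, at the back; origin at the centre of its underside. Leave it alone.
- shot_glass: Bystander: a small clear glass, 47 mm across, 66 high, near the front edge; origin at the centre of its underside. Leave it alone.
- tea_light: Bystander: a spent tea light, 39 mm across, 16 high, near the front edge; origin at the centre of its underside. Leave it alone.
- teaspoon_sink: Bystander: a teaspoon, 137 mm long, lying on the front strip before the sink; origin at the centre of its underside. Leave it alone.
- kitchen_timer: Bystander: a round kitchen timer, 60 mm across, 41 high, on the front strip; origin at the centre of its underside. Leave it alone.

How it is judged:
By the outcome, as a careful person would: the job done as asked, in the order asked, and still so for the second after the job is handed in, with the robot touching nothing.
It also fails if it takes over 54 s, if anything falls off the work surface, if the arm or the gripper's body presses on something with over 40 N, if the wrist force passes 120 N, or if a joint passes its speed limit or range.

## Working session

There is one attempt and no reset: what is moved stays moved. The work goes in short steps, Python scripts to look and compute and a tool call to move; the robot and the scene stay as the last step left them, time stands still between calls to the robot, and variables do not carry over. Pictures are saved under pics/ and viewed, and the job is handed in when it is done.

Besides the shell and the picture viewer there is one more tool, called after "Request:" by a JSON object that holds its "op" and its "data". play_rows: Moves the arm, as the interface text tells. Its arguments: {"type":"object","properties":{"deltas":{"type":"array","items":{"type":"array","items":{"type":"array","items":{"type":"number"}}}},"grip_force":{"type":"number"}},"required":["deltas"]}

```bash
mkdir -p pics; cat > h.py <<'E'
import numpy as np, cv2
from station import ctrl, viewer
def save(name,f):
    c=viewer.camera(name); cv2.imwrite(f,c['img'][:,:,::-1]); 
    np.savez(f.replace('.png','.npz'),**c); return c
def ray(c,u,v,fish=False):
    x=(u-c['cx'])/c['fx']; y=(v-c['cy'])/c['fy']
    if fish:
        r=np.hypot(x,y); d=np.array([x/r*np.sin(r),y/r*np.sin(r),np.cos(r)])
    else: d=np.array([x,y,1.])
    R=cv2.Rodrigues(np.array(c['rvec'],float))[0]
    t=np.array(c['tvec'],float).reshape(3)
    return -R.T@t, R.T@d
def onz(c,u,v,z,fish=False):
    o,d=ray(c,u,v,fish); return o+d*(z-o[2])/d[2]
def proj(c,p):
    R=cv2.Rodrigues(np.array(c['rvec'],float))[0]
    q=R@np.array(p)+np.array(c['tvec'],float).reshape(3)
    return q[0]/q[2]*c['fx']+c['cx'],q[1]/q[2]*c['fy']+c['cy']
E
python3 - <<'E'
from h import *
for n in('scene','top'):
    c=save(n,f'pics/{n}0.png'); print(n,c['fx'],c['cx'],c['cy'],onz(c,320,240,0),ray(c,320,240)[0])
o=ctrl.get_obs();print(o)
E
```

```text
scene 537.8161609364752 318.2963652905083 239.2908211471509 [ 0.67632839 -0.31729281  0.        ] [-0.02542372  1.05919422  0.68396764]
top 596.8557205769957 320.3185956856172 242.72922775475868 [ 0.62064133 -0.13289162  0.        ] [ 0.29850467 -0.14647246  1.65417053]
{'time_s': 0.1, 'qpos': array([-1.25559734e+00,  3.00419744e-01,  1.52151330e+00, -7.12789110e-06,
        1.32069141e+00, -6.66388625e-02]), 'joint_vel': array([ 0.00105135, -0.00305166, -0.00118706,  0.00023437, -0.00049971,
       -0.00053997]), 'tau': array([ 2.64451621e-03, -5.32639396e+01, -3.53283012e+01,  7.09821051e-02,
        2.35096214e-02, -3.46188222e-05]), 'ee_pos': array([ 0.20484836, -0.51017879,  0.20494317]), 'eef_rot': array([-1.63074385,  1.56976449,  1.89268842]), 'force': array([-0.73496158, -0.06247149, -0.31967777]), 'moment': array([ 0.02203039, -0.00525927,  0.03882633]), 'grip_width': 0.0939376712379561}
```

View pics/scene0.png

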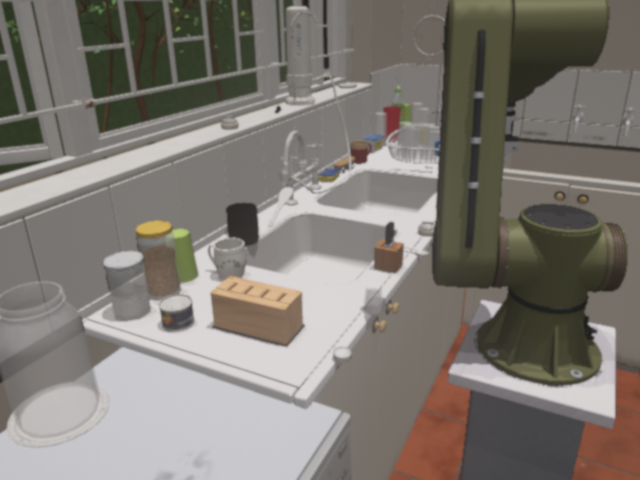

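View pics/top0.png

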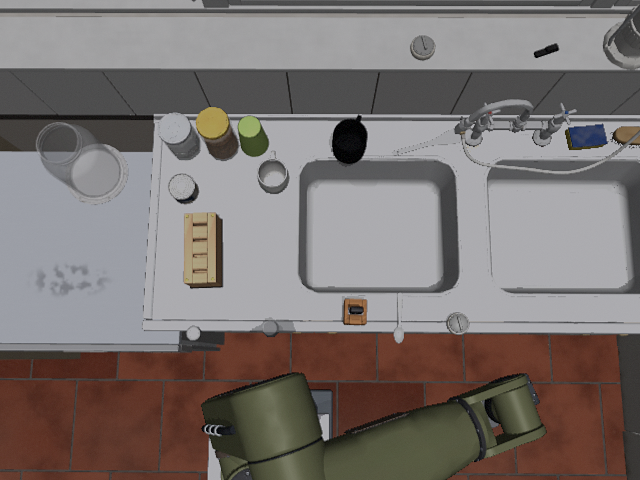

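Top view: the block is at about (203,250) and the rest with the black feeler at (355,311). The top of the picture is +x and its right is −y. I'll enlarge both.

```bash
python3 - <<'E'
import cv2,numpy as np
t=cv2.imread('pics/top0.png'); s=cv2.imread('pics/scene0.png')
a=cv2.resize(t[200:300,165:240],None,fx=6,fy=6,interpolation=cv2.INTER_CUBIC)[:600]
b=cv2.resize(t[290:333,335:375],None,fx=8,fy=8,interpolation=cv2.INTER_CUBIC)
im=np.zeros((600,800,3),np.uint8); im[:600,:450]=a[:600,:450]; im[:344,460:780]=b; cv2.imwrite('pics/z1.png',im)
a=cv2.resize(s[265:345,200:310],None,fx=5,fy=5,interpolation=cv2.INTER_CUBIC)
b=cv2.resize(s[215:280,365:410],None,fx=5,fy=5,interpolation=cv2.INTER_CUBIC)
im=np.zeros((400,800,3),np.uint8); im[:,:550]=a; im[:325,560:785]=b; cv2.imwrite('pics/z2.png',im)
E
```

```text
(no output)
```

View pics/z1.png

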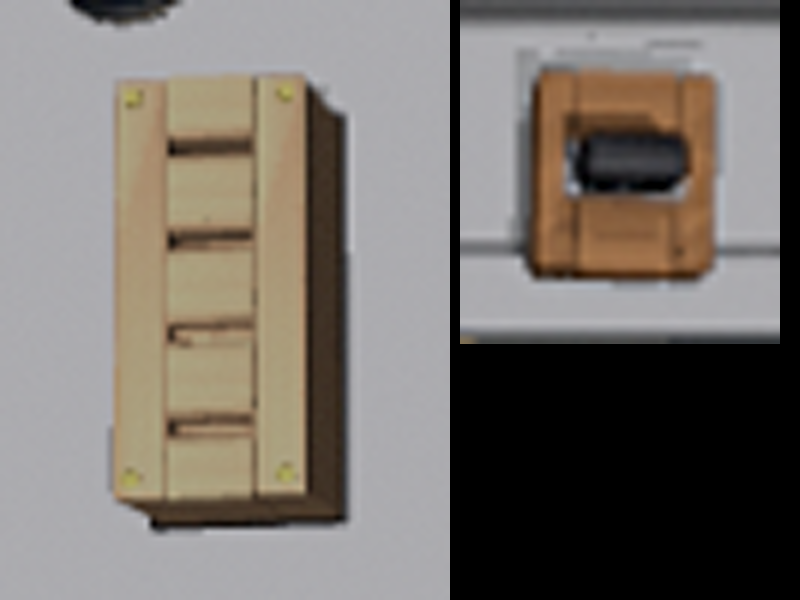

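View pics/z2.png

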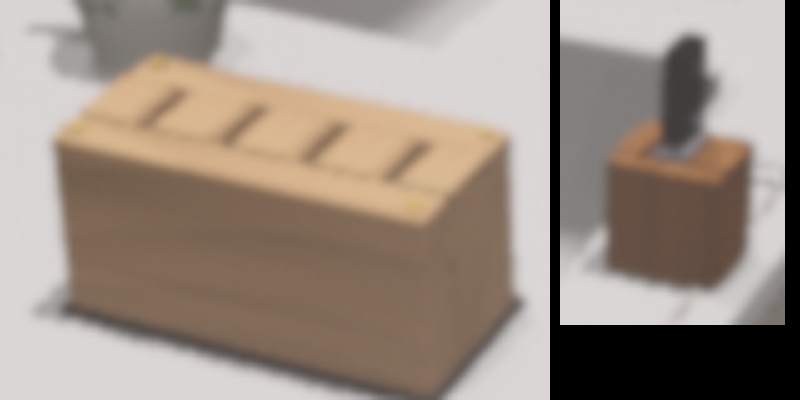

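```bash
python3 - <<'E'
from h import *
c=dict(np.load('pics/top0.npz'));
P=lambda x,y,k,ox,oy:((x+.5)/k-.5+ox,(y+.5)/k-.5+oy)
q=[onz(c,*P(x,y,6,165,200),.095) for x,y in[(116,80),(305,76),(308,494),(115,498)]]
for p in q:print(p)
q=np.array(q);cen=q.mean(0);ax=(q[0]+q[1]-q[2]-q[3])[:2];print('c',cen,'yaw',np.arctan2(ax[1],ax[0]),np.linalg.norm(ax)/2,np.linalg.norm(q[0]-q[1]))
for x,y in[(211,147),(211,239),(211,331),(211,426)]:print('slot',onz(c,*P(x,y,6,165,200),.095))
u=ax/np.linalg.norm(ax)
for k in(-63,-21,21,63):print(cen[:2]+u*k/1000)
q=[onz(c,*P(x-460,y,8,335,290),.07) for x,y in[(540,74),(716,74),(712,276),(530,276)]]
q=np.array(q);print(q,q.mean(0)); ax=(q[0]+q[1]-q[2]-q[3])[:2];print('yaw',np.arctan2(ax[1],ax[0]),np.linalg.norm(ax)/2,np.linalg.norm(q[0]-q[1]))
# handle top z=.134
print('collar',[onz(c,*P(x-460,y,8,335,290),.076) for x,y in[(568,194),(684,196)]])
print('htop',[onz(c,*P(x-460,y,8,335,290),.134) for x,y in[(690,134),(690,180),(590,182),(580,134)]])
s=dict(np.load('pics/scene0.npz'))
for k in(-63,-21,21,63):print(proj(s,[*(cen[:2]+u*k/1000),.095]))
print(proj(s,[*q.mean(0)[:2],.134]),proj(s,[*q.mean(0)[:2],.07]))
E
```

```text
[0.67436191 0.23270731 0.095     ]
[0.67663232 0.14798969 0.095     ]
[0.4883942  0.13924435 0.095     ]
[0.4861391  0.22385764 0.095     ]
c [0.58138188 0.18594975 0.095     ] yaw 0.04670393905123536 0.18843594236459904 0.08474803636311745
slot [0.64384671 0.18871666 0.095     ]
slot [0.60200598 0.18685975 0.095     ]
slot [0.56057279 0.18502093 0.095     ]
slot [0.51820992 0.18314085 0.095     ]
[0.51845058 0.18300847]
[0.56040478 0.18496932]
[0.60235898 0.18693017]
[0.64431319 0.18889102]
[[ 0.44836216 -0.19971375  0.07      ]
 [ 0.44871245 -0.25806571  0.07      ]
 [ 0.38223261 -0.25622823  0.07      ]
 [ 0.38185717 -0.19635853  0.07      ]] [ 0.4152911  -0.22759156  0.07      ]
yaw -0.03902751408576045 0.06654308081870777 0.05835301637126493
collar [array([ 0.40837971, -0.2086803 ,  0.076     ]), array([ 0.40796009, -0.24681092,  0.076     ])]
htop [array([ 0.42354262, -0.24515685,  0.134     ]), array([ 0.40899648, -0.2450574 ,  0.134     ]), array([ 0.40817049, -0.21337272,  0.134     ]), array([ 0.42333024, -0.21024278,  0.134     ])]
(np.float64(281.4384184472267), np.float64(296.62331464029364))
(np.float64(264.667106894514), np.float64(293.0057643454565))
(np.float64(248.3381062511712), np.float64(289.4836199439253))
(np.float64(232.43414660514287), np.float64(286.0531563379193))
(np.float64(390.7041747114504), np.float64(223.17911385578466)) (np.float64(389.83298216504494), np.float64(244.7473677519311))
```

```bash
cat >> h.py <<'E'
from scipy.spatial.transform import Rotation as Ro
def todelta(target,yawdir,o=None):
    """target TCP pos, desired tool y horizontal dir angle (mod pi); tool x down -> delta in tool axes: mm, rotvec"""
    o=o or ctrl.get_obs(); R=Ro.from_euler('xyz',o['eef_rot']).as_matrix()
    best=None
    for k in(0,np.pi):
        y=np.array([np.cos(yawdir+k),np.sin(yawdir+k),0]);x=np.array([0,0,-1.]);T=np.c_[x,y,np.cross(x,y)]
        rv=Ro.from_matrix(R.T@T).as_rotvec()
        if best is None or np.linalg.norm(rv)<np.linalg.norm(best[1]): best=(T,rv)
    d=np.array(target)-o['ee_pos']
    return np.round(R.T@d*1000,2),np.round(best[1],4),np.round(best[0].T@d*1000,2)
E
python3 - <<'E'
from h import *
o=ctrl.get_obs(); print(np.round(Ro.from_euler('xyz',o['eef_rot']).as_matrix(),3))
print(todelta([.4155,-.228,.205],-.02))
E
```

```text
[[-0.     0.373 -0.928]
 [ 0.001 -0.928 -0.373]
 [-1.    -0.001 -0.   ]]
(array([ 1.5000e-01, -1.8336e+02, -3.0063e+02]), array([-1.169e+00, -7.000e-04,  9.000e-04]), array([-6.0000e-02,  2.0497e+02, -2.8634e+02]))
```

Request:
{"op": "play_rows", "data": {"deltas": [[[0,0,0,-0.146,0,0,70],[0,0,0,-0.146,0,0,70],[0,0,0,-0.146,0,0,70],[0,0,0,-0.146,0,0,70],[0,0,0,-0.146,0,0,70],[0,0,0,-0.146,0,0,70],[0,0,0,-0.146,0,0,70],[0,0,0,-0.147,0,0,70],[0,20,-28,0,0,0,70],[0,25,-35,0,0,0,70]]]}}

```text
time_s: 1.1
ee_pos: [0.2509, -0.4479, 0.2047]
eef_rot: [-2.65, 1.57, 2.041]
force: [1.0, -1.1, -0.1]
grip_width: 0.0702
```

Request:
{"op": "play_rows", "data": {"deltas": [[[0,25,-35,0,0,0,70],[0,25,-35,0,0,0,70],[0,25,-35,0,0,0,70],[0,25,-35,0,0,0,70],[0,25,-35,0,0,0,70],[0,15,-20,0,0,0,70],[0,0,0,0,0,0,70]]]}}

```text
time_s: 1.8
ee_pos: [0.3963, -0.254, 0.2053]
eef_rot: [-2.858, 1.57, 1.838]
force: [1.3, -1.8, -0.5]
grip_width: 0.0701
```

```bash
python3 - <<'E'
from h import *
c=save('wrist','pics/w1.png'); o=ctrl.get_obs();print(o['time_s'],o['ee_pos'],o['force'],todelta([.4155,-.228,.110],-.02)); print(ray(c,c['cx']+1,c['cy'],1),c['fx'],c['cx'],c['cy'])
E
```

```text
1.85 [ 0.39549068 -0.25522661  0.20525537] [ 0.28651493 -0.1797664   0.01813369] (array([ 95.25,  19.57, -27.55]), array([ 0.0024, -0.0002,  0.0004]), array([ 95.26,  19.46, -27.62]))
(array([ 0.39837888, -0.18400895,  0.38335558]), array([-1.17827996e-04, -2.41859624e-01, -9.70311243e-01])) 371.64829954431775 324.92903182792134 235.30163874160485
```

View pics/w1.png

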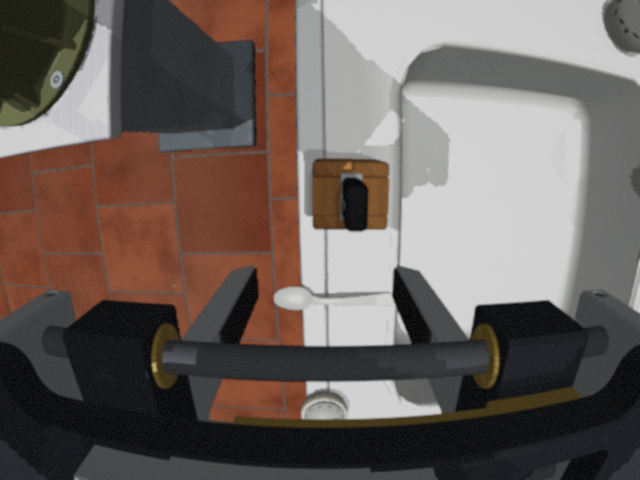

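Wrist view: the rest top spans (313–388, 160–230), with the feeler handle at about (355,203). The spoon, at (292,298), is clear of the path.

```bash
python3 - <<'E'
from h import *
c=dict(np.load('pics/w1.npz')); im=c['img']
q=np.array([onz(c,u,v,.07,1) for u,v in[(314,160),(388,160),(388,230),(313,229)]]);print(q,q.mean(0))
cv2.imwrite('pics/z3.png',cv2.resize(im[150:240,300:400,::-1],None,fx=6,fy=6,interpolation=cv2.INTER_CUBIC))
E
```

```text
[[ 0.38939357 -0.19689671  0.07      ]
 [ 0.4519271  -0.19734596  0.07      ]
 [ 0.45269893 -0.25825856  0.07      ]
 [ 0.38724089 -0.25630521  0.07      ]] [ 0.42031512 -0.22720161  0.07      ]
```

View pics/z3.png

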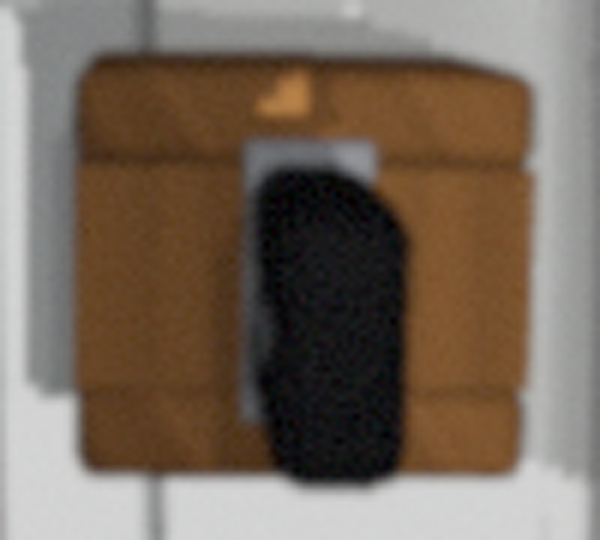

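Request:
{"op": "play_rows", "data": {"deltas": [[[0,11,-14,-0.01,0,0,60],[0,10.5,-13.5,0,0,0,60],[20,0,0,0,0,0,60],[25,0,0,0,0,0,60],[25,0,0,0,0,0,60],[20,0,0,0,0,0,60],[15,0,0,0,0,0,60],[10,0,0,0,0,0,60],[0,0,0,0,0,0,60],[0,0,0,0,0,0,60]]]}}

```text
time_s: 2.85
ee_pos: [0.417, -0.2295, 0.0909]
eef_rot: [0.877, 1.57, -0.705]
force: [-0.7, 0.2, -0.5]
grip_width: 0.0601
```

```bash
python3 - <<'E'
from h import *
c=save('wrist','pics/w2.png'); o=ctrl.get_obs();print(o['time_s'],o['ee_pos'],o['force'],todelta([.417,-.228,.090],-.01))
E
```

```text
2.9 [ 0.41715557 -0.22943978  0.09117612] [ 0.11457278 -0.03419945  0.91893773] (array([ 1.18, -0.17, -1.44]), array([-0.0004,  0.0006, -0.0009]), array([ 1.18, -0.17, -1.44]))
```

View pics/w2.png

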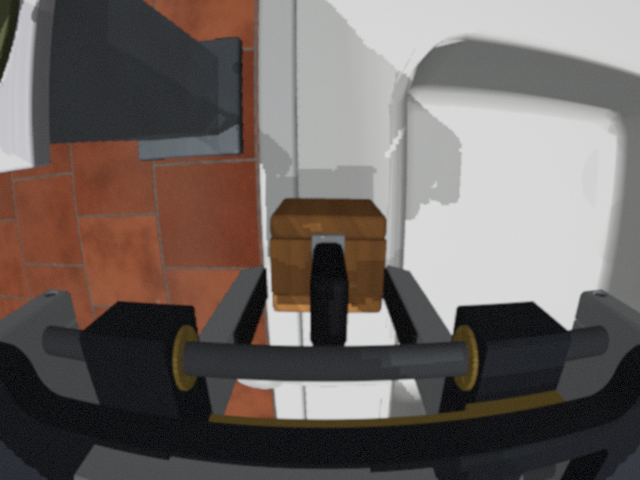

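The handle, at about column 328, sits centred between the pads (about 265 and 387). I'll close on it now.

Request:
{"op": "play_rows", "data": {"deltas": [[[0,0,0,0,0,0,30],[0,0,0,0,0,0,20],[0,0,0,0,0,0,5],[0,0,0,0,0,0,5],[0,0,0,0,0,0,5],[0,0,0,0,0,0,5]]], "grip_force": 40}}

```text
time_s: 3.5
ee_pos: [0.4172, -0.229, 0.0905]
eef_rot: [1.391, 1.57, -0.19]
force: [12.2, 0.1, -3.7]
grip_width: 0.0159
```

Request:
{"op": "play_rows", "data": {"deltas": [[[-10,0,0,0,0,0,5],[-15,0,0,0,0,0,5],[-20,0,0,0,0,0,5],[-20,0,0,0,0,0,5],[-20,0,0,0,0,0,5],[-20,0,0,0,0,0,5],[-15,0,0,0,0,0,5],[0,0,0,0,0,0,5],[0,0,0,0,0,0,5]]]}}

```text
time_s: 4.4
ee_pos: [0.4168, -0.2289, 0.2098]
eef_rot: [-2.128, 1.57, 2.574]
force: [0.3, -0.2, -0.9]
grip_width: 0.0157
```

```bash
python3 - <<'E'
from h import *
c=save('wrist','pics/w3.png');c=save('scene','pics/s3.png'); o=ctrl.get_obs();print(o['time_s'],o['ee_pos'],o['force'],o['grip_width'],todelta([.5183,.183,.215],.04))
E
```

```text
4.5 [ 0.41660795 -0.22874817  0.20937016] [-0.12499525 -0.36182732 -1.79003567] 0.01553943581358775 (array([  -5.4 ,   97.56, -412.75]), array([-0.05  , -0.0009,  0.0014]), array([  -5.63,  118.08, -407.35]))
```

View pics/w3.png

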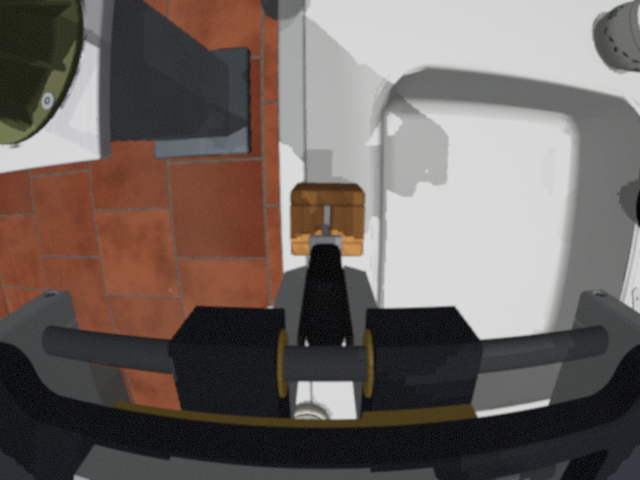

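View pics/s3.png

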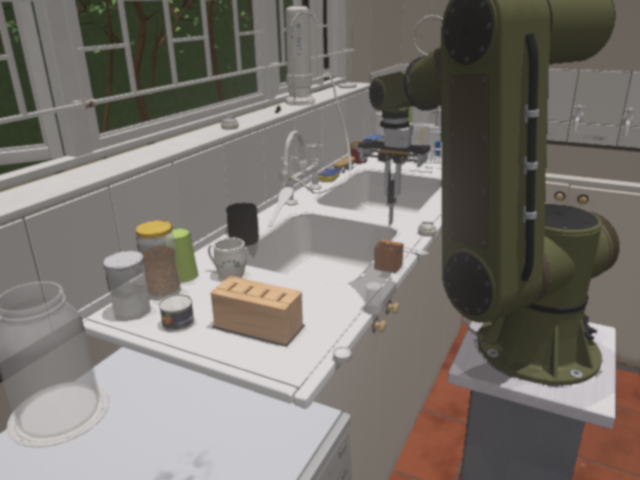

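The feeler is out of the rest and held upright. Next it goes to slot0, high over the block.

Request:
{"op": "play_rows", "data": {"deltas": [[[-5,6,-20,-0.05,0,0,5],[0,12,-40,0,0,0,5],[0,13,-43,0,0,0,5],[0,13,-43,0,0,0,5],[0,13,-43,0,0,0,5],[0,13,-43,0,0,0,5],[0,13,-43,0,0,0,5],[0,13,-43,0,0,0,5],[0,12,-40,0,0,0,5],[0,6,-30,0,0,0,5]]]}}

```text
time_s: 5.5
ee_pos: [0.5163, 0.1653, 0.2142]
eef_rot: [-1.46, 1.569, -2.99]
force: [0.2, 0.5, -0.5]
grip_width: 0.0162
```

Request:
{"op": "play_rows", "data": {"deltas": [[[0,2,-8,0,0,0,5],[0,0,0,0,0,0,5],[0,0,0,0,0,0,5]]]}}

```text
time_s: 5.8
ee_pos: [0.5179, 0.1701, 0.215]
eef_rot: [-1.133, 1.57, -2.665]
force: [0.2, -0.3, -2.3]
grip_width: 0.0158
```

```bash
python3 - <<'E'
from h import *
o=ctrl.get_obs();print(o['time_s'],o['ee_pos'],o['force'],o['grip_width'],todelta([.5183,.183,.215],.04))
E
```

```text
5.8 [0.51786701 0.17009315 0.21501201] [ 0.21988641 -0.25456493 -2.3200305 ] 0.015805923631606787 (array([ 1.000e-02,  9.400e-01, -1.288e+01]), array([-0.0005,  0.0004,  0.0008]), array([ 1.000e-02,  9.500e-01, -1.288e+01]))
```

Request:
{"op": "play_rows", "data": {"deltas": [[[0,1,-7,0,0,0,5],[10,0,-6,0,0,0,5],[15,0,0,0,0,0,5],[5,0,0,0,0,0,5],[0,0,0,0,0,0,5],[0,0,0,0,0,0,5]]]}}

```text
time_s: 6.4
ee_pos: [0.5186, 0.1841, 0.1858]
eef_rot: [1.954, 1.57, 0.423]
force: [-0.1, 0.3, -0.1]
grip_width: 0.0156
```

```bash
python3 - <<'E'
from h import *
c=save('wrist','pics/w4.png');im=c['img'];o=ctrl.get_obs();print(o['time_s'],o['ee_pos'],o['force'])
cv2.imwrite('pics/z4.png',cv2.resize(im[150:290,230:430,::-1],None,fx=4,fy=4,interpolation=cv2.INTER_CUBIC))
c=save('scene','pics/s4.png');cv2.imwrite('pics/z4s.png',cv2.resize(c['img'][220:345,190:340,::-1],None,fx=4.5,fy=4.5,interpolation=cv2.INTER_CUBIC))
E
```

```text
6.45 [0.51875045 0.18406694 0.18599867] [-0.15882839  0.69893508 -0.68845361]
```

View pics/z4.png

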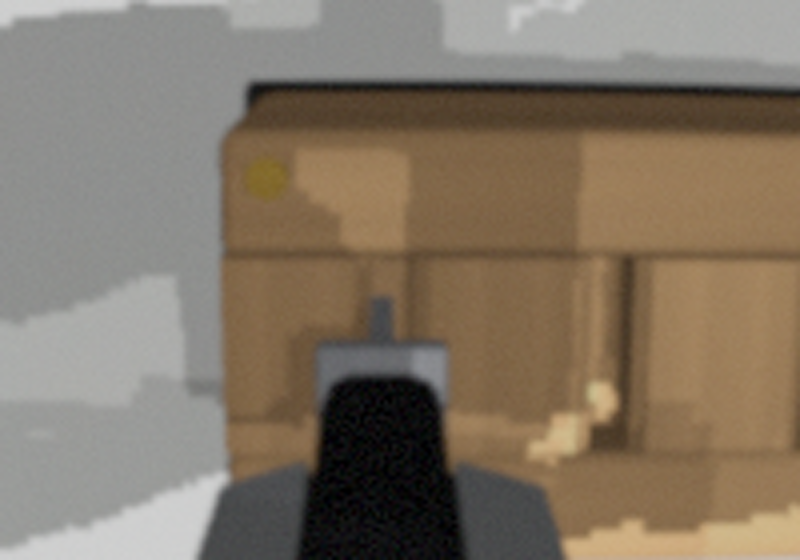

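View pics/z4s.png

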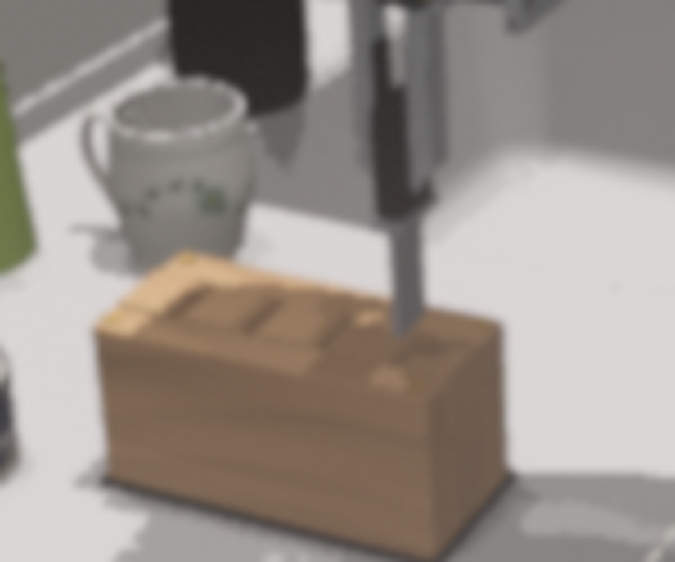

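```bash
python3 - <<'E'
from h import *
c=dict(np.load('pics/w4.npz')); P=lambda x,y:((x+.5)/4-.5+230,(y+.5)/4-.5+150)
for n,x,y,z in[('slot0 -y end',395,255,.095),('slot1 -y end',606,255,.095),('slot1 L',567,255,.095),('slot1 R',637,255,.095),('blade tip',380,297,.1055),('collar L',318,343,.1655),('collar R',446,343,.1655),('collar Rz',446,343,.1715),('block corner',224,138,.095),('groove L',225,255,.095)]:
  print(n,onz(c,*P(x,y),z,1))
E
```

```text
slot0 -y end [0.52172928 0.20372104 0.095     ]
slot1 -y end [0.5608193  0.20539312 0.095     ]
slot1 L [0.55351426 0.20506388 0.095     ]
slot1 R [0.5666669  0.20566212 0.095     ]
blade tip [0.51918712 0.19798987 0.1055    ]
collar L [0.51035156 0.20421101 0.1655    ]
collar R [0.52795065 0.20490534 0.1655    ]
collar Rz [0.52761151 0.20639261 0.1715    ]
block corner [0.48974923 0.22423777 0.095     ]
groove L [0.49038989 0.20254162 0.095     ]
```

The wrist view confirms the blade is over slot0. I'll go down in small steps and watch the force.

Request:
{"op": "play_rows", "data": {"deltas": [[[5,0,0,0,0,0,5],[5,0,0,0,0,0,5],[4,0,0,0,0,0,5],[3,0,0,0,0,0,5],[0,0,0,0,0,0,5]]]}}

```text
time_s: 7.0
ee_pos: [0.5185, 0.1841, 0.1681]
eef_rot: [-1.336, 1.57, -2.867]
force: [-0.3, 0.1, -0.2]
grip_width: 0.016
```

Request:
{"op": "play_rows", "data": {"deltas": [[[3,0,0,0,0,0,5],[2,0,0,0,0,0,5],[1,0,0,0,0,0,5],[0,0,0,0,0,0,5]]]}}

```text
time_s: 7.4
ee_pos: [0.5185, 0.1841, 0.1623]
eef_rot: [1.601, 1.571, 0.07]
force: [1.2, 0.4, -1.7]
grip_width: 0.0159
```

Request:
{"op": "play_rows", "data": {"deltas": [[[2,0,0,0,0,0,5],[2,0,0,0,0,0,5],[1,0,0,0,0,0,5],[0,0,0,0,0,0,5]]]}}

```text
time_s: 7.8
ee_pos: [0.5185, 0.1841, 0.1573]
eef_rot: [1.28, 1.571, -0.25]
force: [0.3, 0.5, -1.4]
grip_width: 0.0158
```

Request:
{"op": "play_rows", "data": {"deltas": [[[2,0,0,0,0,0,5],[2,0,0,0,0,0,5],[1,0,0,0,0,0,5],[0,0,0,0,0,0,5]]]}}

```text
time_s: 8.2
ee_pos: [0.5185, 0.1841, 0.1523]
eef_rot: [2.24, 1.571, 0.709]
force: [0.3, -0.4, -0.3]
grip_width: 0.0158
```

Depth is 23 mm and still free.

Request:
{"op": "play_rows", "data": {"deltas": [[[2,0,0,0,0,0,5],[2,0,0,0,0,0,5],[1,0,0,0,0,0,5],[0,0,0,0,0,0,5]]]}}

```text
time_s: 8.6
ee_pos: [0.5186, 0.1841, 0.1477]
eef_rot: [1.803, 1.57, 0.272]
force: [-0.1, -1.2, 4.8]
grip_width: 0.016
```

Upward force is rising at about 28 mm. I'll go 2 mm more to confirm a jam.

Request:
{"op": "play_rows", "data": {"deltas": [[[2,0,0,0,0,0,5],[0,0,0,0,0,0,5]]]}}

```text
time_s: 8.8
ee_pos: [0.5187, 0.1842, 0.146]
eef_rot: [1.816, 1.57, 0.285]
force: [-1.0, 0.0, 8.4]
grip_width: 0.0157
```

It's a jam: 8 N at about 25 mm depth, rising roughly 2 N/mm. Slot0 is blocked, so I'll back out and move to slot1.

Request:
{"op": "play_rows", "data": {"deltas": [[[-10,0,0,0,0,0,5],[-20,0,0,0,0,0,5],[-12,0,0,0,0,0,5],[0,0,0,0,0,0,5],[0,12,0,0,0,0,5],[0,18,0,0,0,0,5],[0,12,0,0,0,0,5],[0,0,0,0,0,0,5],[0,0,0,0,0,0,5]]]}}

```text
time_s: 9.7
ee_pos: [0.5599, 0.1857, 0.1866]
eef_rot: [-1.386, 1.569, -2.917]
force: [1.0, 1.1, -0.8]
grip_width: 0.0157
```

```bash
python3 - <<'E'
from h import *
c=save('wrist','pics/w5.png');im=c['img'];o=ctrl.get_obs();print(o['time_s'],o['ee_pos'],o['force'],todelta([.5605,.185,.187],.042))
cv2.imwrite('pics/z5.png',cv2.resize(im[150:290,230:430,::-1],None,fx=4,fy=4,interpolation=cv2.INTER_CUBIC))
E
```

```text
9.75 [0.55978462 0.18573613 0.18687878] [-0.88953715 -0.14507283 -1.48317697] (array([-0.12,  0.69,  0.76]), array([-0.0019,  0.0002,  0.0011]), array([-0.12,  0.68,  0.77]))
```

View pics/z5.png

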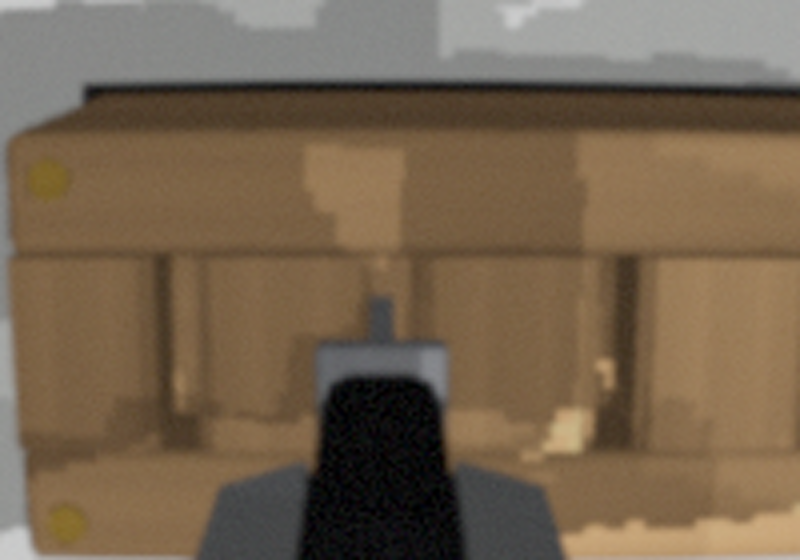

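The picture matches slot0: the blade at zoom (380,300) is over slot1's mouth. Going down.

Request:
{"op": "play_rows", "data": {"deltas": [[[5,0.7,0,0,0,0,5],[5,0,0,0,0,0,5],[4,0,0,0,0,0,5],[3,0,0,0,0,0,5],[0,0,0,0,0,0,5]]]}}

```text
time_s: 10.25
ee_pos: [0.5609, 0.1858, 0.1699]
eef_rot: [-1.352, 1.57, -2.883]
force: [-0.0, -0.9, -0.4]
grip_width: 0.0158
```

Request:
{"op": "play_rows", "data": {"deltas": [[[3,0,0,0,0,0,5],[3,0,0,0,0,0,5],[1,0,0,0,0,0,5],[0,0,0,0,0,0,5]]]}}

```text
time_s: 10.65
ee_pos: [0.5611, 0.1858, 0.1633]
eef_rot: [-1.423, 1.571, -2.953]
force: [-0.3, 0.2, -0.4]
grip_width: 0.0158
```

Request:
{"op": "play_rows", "data": {"deltas": [[[2,0,0,0,0,0,5],[2,0,0,0,0,0,5],[1,0,0,0,0,0,5],[0,0,0,0,0,0,5]]]}}

```text
time_s: 11.05
ee_pos: [0.5611, 0.1858, 0.1583]
eef_rot: [-1.396, 1.57, -2.927]
force: [0.5, 0.1, -0.3]
grip_width: 0.016
```

Request:
{"op": "play_rows", "data": {"deltas": [[[2,0,0,0,0,0,5],[2,0,0,0,0,0,5],[1,0,0,0,0,0,5],[0,0,0,0,0,0,5]]]}}

```text
time_s: 11.45
ee_pos: [0.5614, 0.1859, 0.154]
eef_rot: [1.828, 1.57, 0.297]
force: [-0.5, -0.5, 5.7]
grip_width: 0.0158
```

Request:
{"op": "play_rows", "data": {"deltas": [[[2,0,0,0,0,0,5],[0,0,0,0,0,0,5]]]}}

```text
time_s: 11.65
ee_pos: [0.5615, 0.1859, 0.1523]
eef_rot: [1.797, 1.569, 0.266]
force: [-2.5, -0.8, 8.6]
grip_width: 0.0161
```

Slot1 jams at about 19 mm. I'll back out and go to slot2.

Request:
{"op": "play_rows", "data": {"deltas": [[[-10,0,0,0,0,0,5],[-15,0,0,0,0,0,5],[-10,0,0,0,0,0,5],[0,0,0,0,0,0,5],[0,12,0,0,0,0,5],[0,17.5,0.5,0,0,0,5],[0,12,0,0,0,0,5],[0,0,0,0,0,0,5],[0,0,0,0,0,0,5]]]}}

```text
time_s: 12.55
ee_pos: [0.6022, 0.1869, 0.1856]
eef_rot: [-1.392, 1.57, -2.922]
force: [0.5, 0.1, -0.5]
grip_width: 0.0162
```

```bash
python3 - <<'E'
from h import *
c=save('wrist','pics/w6.png');im=c['img'];o=ctrl.get_obs();print(o['time_s'],o['ee_pos'],o['force'],todelta([.6026,.187,.187],.042))
cv2.imwrite('pics/z6.png',cv2.resize(im[150:290,230:430,::-1],None,fx=4,fy=4,interpolation=cv2.INTER_CUBIC))
E
```

```text
12.6 [0.60207576 0.18694654 0.18595985] [ 0.18174187 -0.24985964 -1.08396636] (array([-1.04,  0.53, -0.03]), array([-0.0019,  0.0001,  0.0009]), array([-1.04,  0.53, -0.03]))
```

View pics/z6.png

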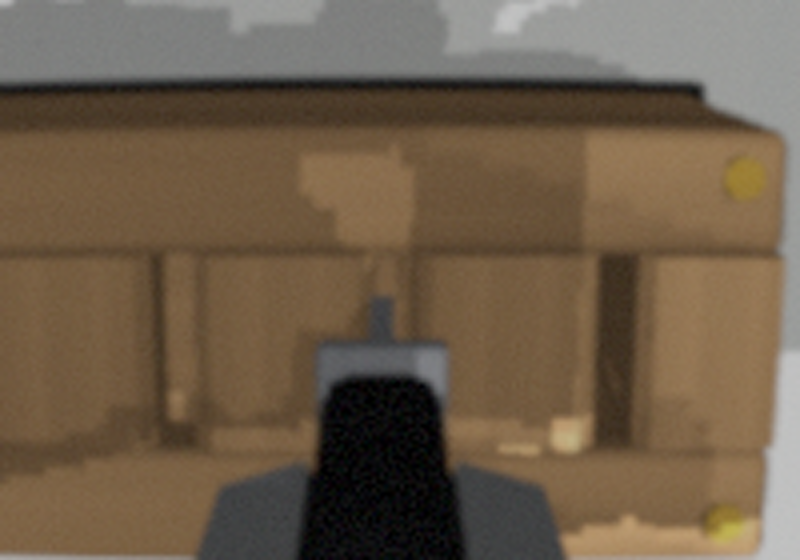

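The blade is over slot2's mouth in the same alignment as before. Going down.

Request:
{"op": "play_rows", "data": {"deltas": [[[5,0.5,0,0,0,0,5],[5,0,0,0,0,0,5],[4,0,0,0,0,0,5],[3,0,0,0,0,0,5],[0,0,0,0,0,0,5]]]}}

```text
time_s: 13.1
ee_pos: [0.6029, 0.1869, 0.1689]
eef_rot: [-1.36, 1.57, -2.891]
force: [0.1, -0.4, -0.3]
grip_width: 0.0159
```

Request:
{"op": "play_rows", "data": {"deltas": [[[3,0,0,0,0,0,5],[2,0,0,0,0,0,5],[1,0,0,0,0,0,5],[0,0,0,0,0,0,5]]]}}

```text
time_s: 13.5
ee_pos: [0.6031, 0.187, 0.1633]
eef_rot: [-1.31, 1.571, -2.841]
force: [0.1, 1.5, -1.1]
grip_width: 0.016
```

Request:
{"op": "play_rows", "data": {"deltas": [[[2,0,0,0,0,0,5],[2,0,0,0,0,0,5],[1,0,0,0,0,0,5],[0,0,0,0,0,0,5]]]}}

```text
time_s: 13.9
ee_pos: [0.6031, 0.187, 0.1582]
eef_rot: [-1.45, 1.57, -2.98]
force: [-1.0, -0.1, -0.5]
grip_width: 0.0156
```

Request:
{"op": "play_rows", "data": {"deltas": [[[2,0,0,0,0,0,5],[2,0,0,0,0,0,5],[1,0,0,0,0,0,5],[0,0,0,0,0,0,5]]]}}

```text
time_s: 14.3
ee_pos: [0.6031, 0.187, 0.1532]
eef_rot: [-1.386, 1.57, -2.917]
force: [-0.1, -0.4, -1.7]
grip_width: 0.0158
```

Request:
{"op": "play_rows", "data": {"deltas": [[[2,0,0,0,0,0,5],[2,0,0,0,0,0,5],[1,0,0,0,0,0,5],[0,0,0,0,0,0,5]]]}}

```text
time_s: 14.7
ee_pos: [0.6031, 0.187, 0.1482]
eef_rot: [-1.348, 1.57, -2.878]
force: [0.7, -0.4, -0.4]
grip_width: 0.0159
```

Request:
{"op": "play_rows", "data": {"deltas": [[[2,0,0,0,0,0,5],[2,0,0,0,0,0,5],[1,0,0,0,0,0,5],[0,0,0,0,0,0,5]]]}}

```text
time_s: 15.1
ee_pos: [0.6032, 0.187, 0.1435]
eef_rot: [1.806, 1.571, 0.275]
force: [-0.2, 0.3, 1.2]
grip_width: 0.0157
```

Request:
{"op": "play_rows", "data": {"deltas": [[[2,0,0,0,0,0,5],[1,0,0,0,0,0,5],[0,0,0,0,0,0,5]]]}}

```text
time_s: 15.4
ee_pos: [0.6033, 0.187, 0.1409]
eef_rot: [1.773, 1.57, 0.242]
force: [-1.5, 0.6, 7.1]
grip_width: 0.0161
```

Slot2 jams at about 31 mm. I'll back out and go to slot3.

Request:
{"op": "play_rows", "data": {"deltas": [[[-10,0,0,0,0,0,5],[-20,0,0,0,0,0,5],[-16,0,0,0,0,0,5],[0,0,0,0,0,0,5],[0,12,0,0,0,0,5],[0,18,0,0,0,0,5],[0,12,0,0,0,0,5],[0,0,0,0,0,0,5],[0,0,0,0,0,0,5]]]}}

```text
time_s: 16.3
ee_pos: [0.6446, 0.1886, 0.1855]
eef_rot: [-1.363, 1.569, -2.894]
force: [0.3, 0.6, 0.2]
grip_width: 0.0156
```

```bash
python3 - <<'E'
from h import *
c=save('wrist','pics/w7.png');im=c['img'];o=ctrl.get_obs();print(o['time_s'],o['ee_pos'],o['force'],todelta([.6448,.189,.187],.042))
cv2.imwrite('pics/z7.png',cv2.resize(im[150:290,230:430,::-1],None,fx=4,fy=4,interpolation=cv2.INTER_CUBIC))
E
```

```text
16.35 [0.64451563 0.18866112 0.18583962] [-0.47478325  0.62877388 -1.23349684] (array([-1.16,  0.3 , -0.33]), array([-0.0019,  0.0002,  0.001 ]), array([-1.16,  0.3 , -0.33]))
```

View pics/z7.png

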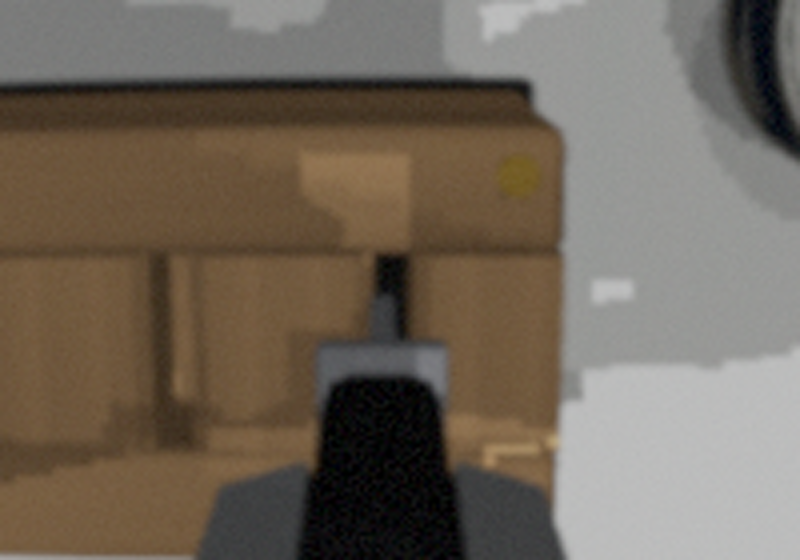

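Slot3 shows dark at zoom x 375–410, with the blade at 382. I'll shift about 1 mm and go down.

Request:
{"op": "play_rows", "data": {"deltas": [[[5,1,0,0,0,0,5],[5,0,0,0,0,0,5],[4,0,0,0,0,0,5],[3,0,0,0,0,0,5],[0,0,0,0,0,0,5]]]}}

```text
time_s: 16.85
ee_pos: [0.6459, 0.1887, 0.1688]
eef_rot: [-1.423, 1.57, -2.954]
force: [-0.4, -0.1, -1.6]
grip_width: 0.0161
```

Request:
{"op": "play_rows", "data": {"deltas": [[[3,0,0,0,0,0,5],[2,0,0,0,0,0,5],[1,0,0,0,0,0,5],[0,0,0,0,0,0,5]]]}}

```text
time_s: 17.25
ee_pos: [0.6461, 0.1887, 0.1633]
eef_rot: [-1.558, 1.571, -3.089]
force: [-0.6, 0.5, -1.6]
grip_width: 0.0157
```

Request:
{"op": "play_rows", "data": {"deltas": [[[2,0,0,0,0,0,5],[2,0,0,0,0,0,5],[1,0,0,0,0,0,5],[0,0,0,0,0,0,5]]]}}

```text
time_s: 17.65
ee_pos: [0.6461, 0.1887, 0.1582]
eef_rot: [-1.298, 1.571, -2.829]
force: [0.3, 0.5, -0.8]
grip_width: 0.0159
```

Request:
{"op": "play_rows", "data": {"deltas": [[[2,0,0,0,0,0,5],[2,0,0,0,0,0,5],[1,0,0,0,0,0,5],[0,0,0,0,0,0,5]]]}}

```text
time_s: 18.05
ee_pos: [0.6461, 0.1887, 0.1532]
eef_rot: [-1.379, 1.571, -2.91]
force: [0.1, -0.2, -1.6]
grip_width: 0.0157
```

Request:
{"op": "play_rows", "data": {"deltas": [[[2,0,0,0,0,0,5],[2,0,0,0,0,0,5],[1,0,0,0,0,0,5],[0,0,0,0,0,0,5]]]}}

```text
time_s: 18.45
ee_pos: [0.6461, 0.1887, 0.1482]
eef_rot: [-1.322, 1.57, -2.853]
force: [0.6, -0.1, -0.7]
grip_width: 0.0158
```

Request:
{"op": "play_rows", "data": {"deltas": [[[2,0,0,0,0,0,5],[2,0,0,0,0,0,5],[1,0,0,0,0,0,5],[0,0,0,0,0,0,5]]]}}

```text
time_s: 18.85
ee_pos: [0.646, 0.1887, 0.1432]
eef_rot: [-1.418, 1.57, -2.948]
force: [-0.1, 0.1, -1.7]
grip_width: 0.0156
```

Request:
{"op": "play_rows", "data": {"deltas": [[[2,0,0,0,0,0,5],[2,0,0,0,0,0,5],[2,0,0,0,0,0,5],[0,0,0,0,0,0,5]]]}}

```text
time_s: 19.25
ee_pos: [0.646, 0.1887, 0.137]
eef_rot: [-1.375, 1.57, -2.906]
force: [-0.8, 0.4, -1.9]
grip_width: 0.0156
```

At 38 mm it's past the range where blockages sit, and still free. Continuing down.

Request:
{"op": "play_rows", "data": {"deltas": [[[3,0,0,0,0,0,5],[3,0,0,0,0,0,5],[2,0,0,0,0,0,5],[0,0,0,0,0,0,5]]]}}

```text
time_s: 19.65
ee_pos: [0.646, 0.1887, 0.129]
eef_rot: [-1.387, 1.57, -2.918]
force: [-0.4, -0.6, -0.8]
grip_width: 0.0159
```

Request:
{"op": "play_rows", "data": {"deltas": [[[3,0,0,0,0,0,5],[3,0,0,0,0,0,5],[2,0,0,0,0,0,5],[1,0,0,0,0,0,5],[0,0,0,0,0,0,5]]]}}

```text
time_s: 20.15
ee_pos: [0.646, 0.1887, 0.1202]
eef_rot: [-1.445, 1.57, -2.976]
force: [0.2, -0.4, -0.4]
grip_width: 0.0156
```

Request:
{"op": "play_rows", "data": {"deltas": [[[1,0,0,0,0,0,5],[1,0,0,0,0,0,5],[0,0,0,0,0,0,5],[0,0,0,0,0,0,5]]]}}

```text
time_s: 20.55
ee_pos: [0.6461, 0.1887, 0.1185]
eef_rot: [1.376, 1.571, -0.155]
force: [-1.0, 0.1, -1.5]
grip_width: 0.0157
```

Request:
{"op": "play_rows", "data": {"deltas": [[[1,0,0,0,0,0,5],[1,0,0,0,0,0,5],[0,0,0,0,0,0,5]]]}}

```text
time_s: 20.85
ee_pos: [0.6461, 0.1887, 0.1162]
eef_rot: [-1.235, 1.571, -2.766]
force: [0.1, 0.4, -1.0]
grip_width: 0.0158
```

Request:
{"op": "play_rows", "data": {"deltas": [[[0.5,0,0,0,0,0,5],[0.5,0,0,0,0,0,5],[0,0,0,0,0,0,5]]]}}

```text
time_s: 21.15
ee_pos: [0.6461, 0.1887, 0.1155]
eef_rot: [1.958, 1.571, 0.427]
force: [-0.1, -0.3, 0.8]
grip_width: 0.0157
```

Request:
{"op": "play_rows", "data": {"deltas": [[[0.5,0,0,0,0,0,5],[0,0,0,0,0,0,5],[0,0,0,0,0,0,5]]]}}

```text
time_s: 21.45
ee_pos: [0.6462, 0.1887, 0.1155]
eef_rot: [1.751, 1.57, 0.22]
force: [-2.8, -0.6, 5.9]
grip_width: 0.0155
```

```bash
python3 - <<'E'
from h import *
o=ctrl.get_obs();print(o['time_s'],o['ee_pos'],o['force'])
c=save('scene','pics/s8.png');cv2.imwrite('pics/z8s.png',cv2.resize(c['img'][220:345,190:340,::-1],None,fx=4.5,fy=4.5,interpolation=cv2.INTER_CUBIC))
E
```

```text
21.45 [0.64620226 0.18871484 0.11546589] [-2.76948171 -0.61313377  5.89567296]
```

View pics/z8s.png

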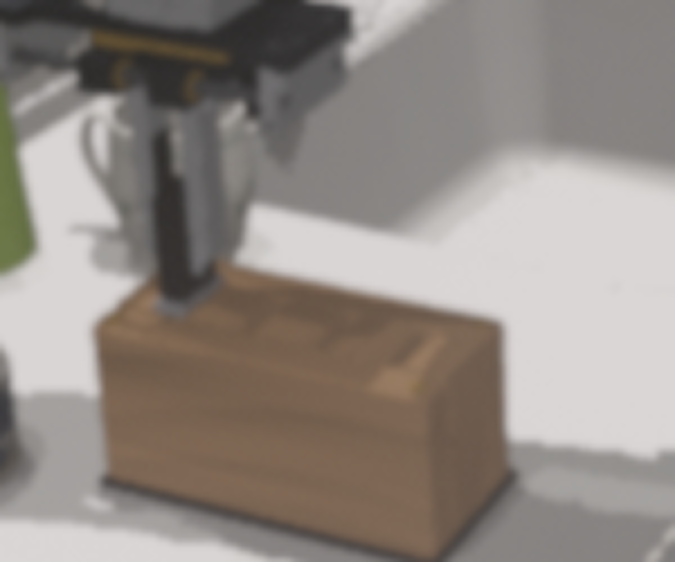

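The collar lies on the block: the TCP stopped at 0.1155 as computed, under a stiff 6 N contact. Now I'll release and withdraw straight up.

Request:
{"op": "play_rows", "data": {"deltas": [[[0,0,0,0,0,0,18],[0,0,0,0,0,0,24],[0,0,0,0,0,0,34],[0,0,0,0,0,0,40],[0,0,0,0,0,0,40],[0,0,0,0,0,0,40]]]}}

```text
time_s: 22.1
ee_pos: [0.6461, 0.1887, 0.1149]
eef_rot: [0.344, 1.571, -1.187]
force: [-0.2, 0.0, -0.4]
grip_width: 0.0402
```

Request:
{"op": "play_rows", "data": {"deltas": [[[-5,0,0,0,0,0,40],[-15,0,0,0,0,0,40],[-20,0,0,0,0,0,40],[-25,0,0,0,0,0,40],[-25,0,0,0,0,0,40],[-20,0,0,0,0,0,40],[-10,0,0,0,0,0,40],[0,0,0,0,0,0,40],[0,0,0,0,0,0,40]]]}}

```text
time_s: 23.0
ee_pos: [0.6459, 0.1886, 0.2343]
eef_rot: [-1.397, 1.57, -2.928]
force: [0.4, -0.2, -0.3]
grip_width: 0.0396
```

```bash
python3 - <<'E'
from h import *
o=ctrl.get_obs();print(o['time_s'],o['ee_pos'],o['force'],o['grip_width'])
c=save('scene','pics/s9.png');cv2.imwrite('pics/z9s.png',cv2.resize(c['img'][220:345,190:340,::-1],None,fx=4.5,fy=4.5,interpolation=cv2.INTER_CUBIC))
c=save('wrist','pics/w9.png')
E
```

```text
23.0 [0.64591117 0.18863624 0.23426369] [ 0.44068522 -0.20644282 -0.27777516] 0.03959147396193035
```

View pics/z9s.png

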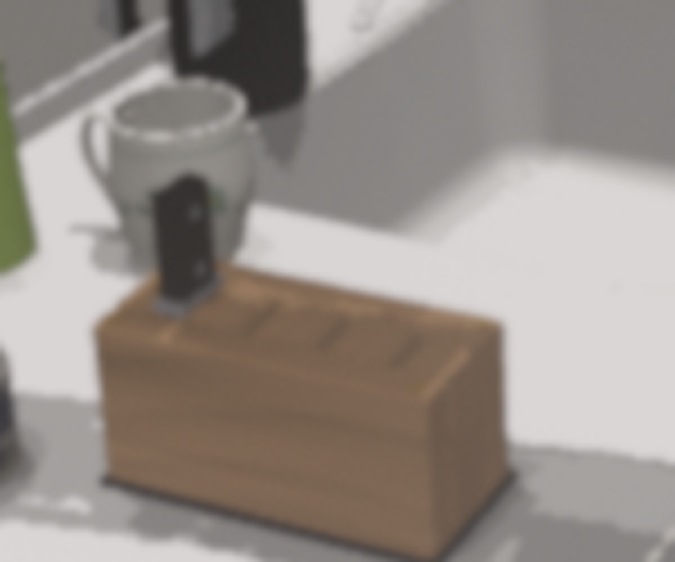

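View pics/w9.png

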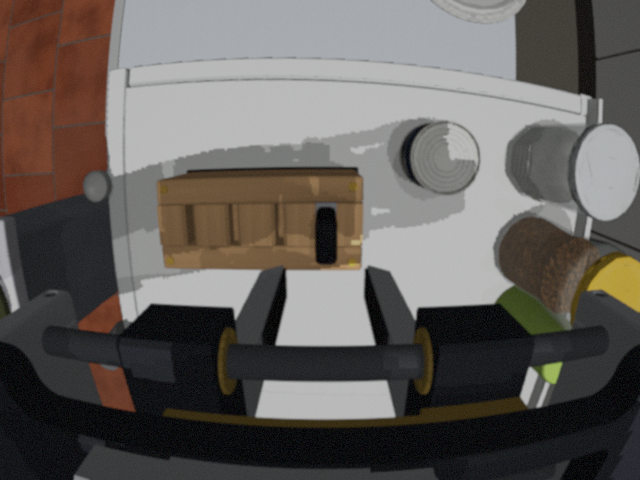

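Both views show the feeler standing upright in the farthest slot: scene zoom (185,240), wrist (326,235). Its collar is on the block, the gripper is clear, and the mug and tin haven't moved.

```bash
python3 -c "
from station import hand_in
print(hand_in())"
```

```text
the job is handed in; nothing more can be done
None
```

The clear slot is slot3, the one farthest from the robot, and the feeler now stands in it with its collar down on the block.

| Slot | Result | Largest force when I backed out |
|---|---|---|
| slot0 | jammed about 25 mm down | 8.4 N |
| slot1 | jammed about 19 mm down | 8.6 N |
| slot2 | jammed about 31 mm down | 7.1 N |
| slot3 | went in fully, no resistance until the collar landed | – |

- **Blade not rammed:** the largest force, 8.6 N, presses the sprung blade in by only about 4–5 mm, well short of the 12 mm that counts as rammed.
- **Collar down before release:** I kept hold until the fingertips were 115.5 mm above the worktop, the height worked out for fully home. A stiff 6 N contact there confirmed the collar was on the block.
- **After letting go:** the scene and wrist pictures showed the feeler upright in slot3, with the gripper 0.12 m higher and touching nothing. The mug and tin had not moved. I did not re-check the other bystanders at the end, but the arm met no unexpected force on the way.
- **Disagreement:** the wrist and top cameras differed by up to 3 mm on slot0's position. I used the top-camera position there, and the blade went in without catching.

The job was handed in at about 23 s.

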